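# Third hand at the jeweller's setting fixture

### The arm

A 6-joint arm with a two-finger parallel gripper is mounted at the origin on the work surface. World frame = base frame: x ahead of the robot, y to its left, z up, the work surface at z = 0. Lengths are in m, angles in rad, forces in N, time in s.
With the tool pointing down it reaches from about 0.3 to 0.775 m from the base axis. Payload 14.6 kg.
Tool frame: the origin (TCP) lies midway between the tips of the shut fingers; the grasp point (between the pads) lies grip_depth behind it (grip_depth is the distance from the TCP to the grasp point, in m); z points along the fingers, y is the line along which they close (so a half turn about z gives the same grasp; the last joint's range is limited). The gripper opens to 85 mm and grips with 20 to 120 N. Pads are 22 mm wide; open, the fingers measure 114 mm over their backs; the gripper's body (76 mm by 85 mm) begins 54 mm behind the grasp point. The pads swing forward as they close: fully open they stand 13 mm farther back than shut.
Start: joints at [-1.328, 0.3, 1.521, -0, 1.321, -0.067], TCP at [0.168, -0.524, 0.231] pointing down, gripper open.
Joint ranges: [-3.03, 3.03], [-0.79, 2.21], [0.23, 2.52], [-1.04, 4.18], [0, 3.07], [-2.55, 2.55]. Speed limits (rad/s): [2.22, 2.22, 2.57, 3.14, 3.14, 3.14].

### API

Orientations are given as a rotation vector (axis times angle).
In Python, from plant import state, snapshot, close_job, grip_depth gives the robot as it stands.
- The arm moves only by the tool drive_tool, never from a script. Its argument "series" is text: rows parted by semicolons, each of 4 numbers parted by spaces: the shift along the tool's x, y, z in cm, then the turn about the tool's z in rad. In form: x y z twist; .... A call has 1 to 12 rows; each row shifts and turns the commanded pose from where the row before left it, along the tool's axes as they then stand; what a row does not reach is not made up. A row lasts 1/12 s, in which the tool goes at most 41.7 mm and 7.16 degrees, less where a joint would pass 70% of its speed; a pose out of reach is approached as far as the arm can. A call with a gripper value outside its range is refused whole. "jaw" is the finger opening in cm, from 0 to 8.54, set as the call begins (left out, the last holds). The fingers move at their own pace and stop on an object; "newtons" is the grip in N (left out, the last holds). Time passes only in rows, so rows that do not move let the fingers close. It gives the time, the measured TCP pose, the force, the opening and the grip force at its end, in the units of the state.
- state(): the state, without advancing time (a new reading comes with each control period).
- snapshot(name): name is "side" or "top"; returns a dict with "img" (400x640x3 uint8, red, green, blue), "intrinsics" (3x3 intrinsics, pixels), "k1" (the pictures are not rectified: a ray, as slopes to the right and down, at radius r is drawn at 1 + k1 r^2 times it, then the intrinsics apply), "rvec" (rotation vector, rad) and "tvec" (3), from world to camera coordinates, as OpenCV has them. Camera axes: x right, y down, z forward; pixel columns grow to the right and rows downward; lengths in m; the calibration is good to about 2 mm. A picture is of the moment at which its call begins. There is no depth.
- close_job(): hands the job in; it is judged then, once.
The state is a dict: "t": time; "joint_pos": joint angles; "dq": joint speeds; "joint_efforts": joint torques, N m; "tcp_pos": TCP position; "orientation": TCP orientation; "contact_force": force on the tool from outside, world axes, zero at the start; "wrist_torque": the same for the moment, N m; "opening": finger opening in m; "finger_force": force on a finger pad.
Only numpy, scipy, OpenCV 4.12 (cv2) and the standard library are available. Lean on these libraries where they do the work, as an engineer would, in place of code of your own. Each camera call takes 0.05 s, during which the arm holds its last target. There are 200 camera calls.

### The job

Of the two walnut ring blocks on the rubber mat, take the longer one, lay it flat in the channel of the setting fixture short of the brass stop, then slide it end-on against the sprung stop until the black pointer stands in the green zone, never letting it run into the red. Keep it pressed there with a steady push for at least two seconds as a third hand for the jeweller, who will tighten the clamp screw, and finish while still holding it pressed: do not let go. Leave the shorter block, the jar and the mandrel stand where they are.

Things in the scene. Friction and masses are not known exactly. Their poses are not given: they have to be found in the camera images.
- block_long: The longer walnut (dark brown) ring block, loose: 110 long (its x) x 44 wide (y) x 40 high mm, about 0.14 kg. Origin: centre of its underside. A small upright silver ring with a blue stone on top, 33 mm from the centre towards +x, stands 16 mm proud. Starts flat on the mat, x axis within 35 degrees of the robot's forward direction. Either end may go to the stop.
- block_short: Look-alike walnut ring block, loose, only 80 mm long (same 44 mm width, 40 mm height, ring and stone). Origin: centre of its underside. Lies beside the long one on the mat, left or right of it, centres at least 120 mm apart. Leave alone.
- mat: Grey rubber bench mat, fixed, 200 x 270 x 3 mm, on which both blocks start (their undersides 3 mm above the bench). Origin: centre of its underside. Lies on one side of the bench, the fixture on the other.
- fixture: Setting fixture, fixed. Grey deck 260 (x) x 120 (y) x 12 mm thick. Origin: centre of its underside; x runs along the channel to the stop, away from the robot within 20 degrees. Channel: two steel rails 8 mm high over the deck, x = -125 to 45 mm, inner faces at y = -27 and 27 mm, open above and at the -x end. Behind the stop a blue spring housing 54 mm above the bench.
- stop_face (a point): Centre of the brass stop's face that the block is pressed against, 32 mm above the bench. The stop is a plate 50 wide, 36 high, 12 mm thick that slides along the fixture's x; when free this point lies at fixture x = 40, y = 0 mm.
- scale (a point): Middle of the top of the coloured scale on a post at the fixture's +y side, 56 mm above the bench, 50 mm long in x, 22 mm wide. The black pointer on the stop moves over it: zones from -x to +x are white, green, yellow, red.
- clamp_screw (a point): Brass thumbscrew of the clamp at the fixture's -y side, fixed; this point is its axis at x = 36, y = -60 mm, 32 mm above the bench. With its steel post it takes x = 27 to 45, y = -40 to -64 mm, up to 42 mm above the bench. The jeweller turns it, not the robot.
- stop (a joint): How far the sprung stop is pushed in along the fixture's x, 0 (free) to 0.030 m. Its spring pushes back with 3 N at first touch plus 0.5 N per mm: 9 N at 12 mm. Pointer: white below 6 mm, green 6 to 18 mm (6 to 12 N), yellow 18 to 22 mm, red from 22 mm.
- jar: Small closed glass jar with steel lid, 48 mm across, 55 mm high, loose, at the far side. Origin at the centre of its underside. Leave alone.
- mandrel_stand: Stepped brass mandrel stand with a thin spike, 56 mm across, 75 mm high, loose, near the robot. Origin at the centre of its underside. Leave alone.
Mind the look-alikes: they are no part of the job. Leave any pink or turquoise look-alike of the block_long alone.

How it is judged:
By the outcome, as a careful person would: the job done as asked, in the order asked, and still so for the second after the job is handed in, while the arm keeps its last pose, push and grip.
It also fails if it takes over 48 s, if anything falls off the work surface, if the arm or the gripper's body presses on something with over 40 N, if the wrist force passes 120 N, or if a joint passes its speed limit or range.

## Working session

There is one attempt and no reset: what is moved stays moved. The work goes in short steps, Python scripts to look and compute and a tool call to move; the robot and the scene stay as the last step left them, time stands still between calls to the robot, and variables do not carry over. Pictures are saved under pics/ and viewed, at most 10 in all, crops included, and the job is handed in when it is done.

Besides the shell and the picture viewer there is one more tool, called after "Emit:" as name(argument=value, ...) on one line, values as JSON. drive_tool: Moves the arm, as the interface text tells. Its arguments: {"type":"object","properties":{"series":{"type":"string"},"jaw":{"type":"number"},"newtons":{"type":"number"}},"required":["series"]}

```bash
mkdir -p pics; ls
cat > h.py <<'E'
import numpy as np, cv2
from plant import state, snapshot, grip_depth
def snap(name,fn=None):
    s=snapshot(name)
    if fn: cv2.imwrite('pics/'+fn,cv2.cvtColor(s['img'],cv2.COLOR_RGB2BGR))
    return s
def ray(s,uv):
    K=np.array(s['intrinsics'],float); R=cv2.Rodrigues(np.array(s['rvec'],float))[0]; t=np.array(s['tvec'],float)
    x,y=(uv[0]-K[0,2])/K[0,0],(uv[1]-K[1,2])/K[1,1]
    rd=np.hypot(x,y); r=rd
    for _ in range(20): r=rd/(1+s['k1']*r*r)
    f=r/rd if rd>0 else 1
    return -R.T@t, R.T@np.array([x*f,y*f,1])
def onz(s,uv,z):
    o,d=ray(s,uv); return o+d*(z-o[2])/d[2]
def tri(s1,u1,s2,u2):
    o1,d1=ray(s1,u1);o2,d2=ray(s2,u2)
    a=np.linalg.lstsq(np.c_[d1,-d2],o2-o1,rcond=None)[0]
    p,q=o1+d1*a[0],o2+d2*a[1]; return (p+q)/2,np.linalg.norm(p-q)
def proj(s,P):
    K=np.array(s['intrinsics'],float); R=cv2.Rodrigues(np.array(s['rvec'],float))[0]
    c=R@np.array(P)+np.array(s['tvec']); x,y=c[:2]/c[2]; f=1+s['k1']*(x*x+y*y)
    return K[0,0]*x*f+K[0,2],K[1,1]*y*f+K[1,2]
E
python3 - <<'E'
from h import *
for n in('top','side'):
    s=snap(n,n+'0.png'); print(n,ray(s,(320,200)),s['k1'],s['intrinsics'])
print(grip_depth() if callable(grip_depth) else grip_depth,state())
E
```

```text
pics
top (array([0.50563869, 0.04579539, 1.25130855]), array([ 0.03245923,  0.01814502, -0.99931436])) -0.04420360118060731 [[409.00216021   0.         320.49329072]
 [  0.         409.00216021 201.32972648]
 [  0.           0.           1.        ]]
side (array([0.73941757, 0.96638014, 0.85667731]), array([-0.17538839, -0.73403546, -0.65657723])) 0.028739837335731083 [[439.06168852   0.         312.84278234]
 [  0.         439.06168852 191.25074579]
 [  0.           0.           1.        ]]
0.0187 {'t': 0.1, 'joint_pos': array([-1.32759879e+00,  3.00439094e-01,  1.52146492e+00, -1.22397874e-05,
        1.32071150e+00, -6.66231946e-02]), 'dq': array([ 0.00105687, -0.00279348, -0.00299502, -0.00074612, -0.0012873 ,
        0.00141425]), 'joint_efforts': array([ 7.18146894e-04, -5.44374061e+01, -3.62369442e+01, -9.31356317e-05,
        3.00966356e-03, -1.53818189e-05]), 'tcp_pos': array([ 0.1676246 , -0.52363367,  0.23078801]), 'orientation': array([-3.10296685e+00, -4.84568834e-01,  1.60168257e-04]), 'contact_force': array([-1.00895118,  0.04153192, -0.51627414]), 'wrist_torque': array([ 0.00458421, -0.0393433 , -0.02753414]), 'finger_force': 0.0, 'opening': 0.0853118573151687}
```

View pics/top0.png

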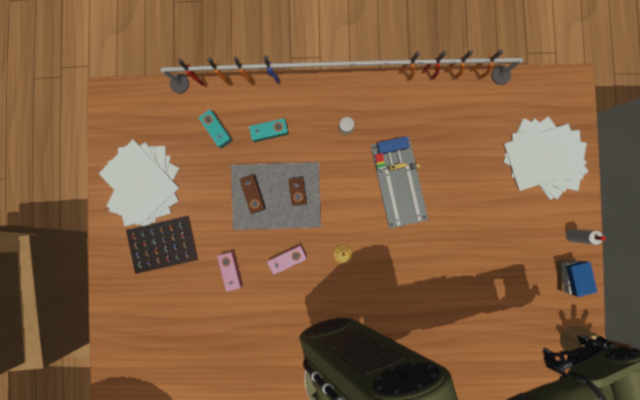

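View pics/side0.png

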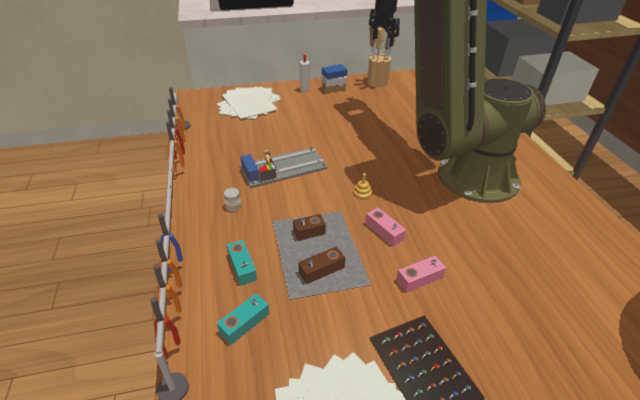

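Top view: mat at (276,196); candidates are the brown block at (252,194), which looks longer, and the brown block at (298,191), which looks shorter. Teal ones at (214,128) and (268,129) and pink ones at (229,270) and (286,260) are decoys. Fixture is at (400,182), jar (347,124), mandrel (342,254). In the side view the long block is at (322,263), the short one at (309,227) and the fixture at (285,166).

Run:
```python
from h import *
T=snap('top');S=snap('side')
import pickle; pickle.dump((T,S),open('ts.pkl','wb'))
def crop(s,x,y,w,h,W,H): return cv2.resize(s['img'][y:y+h,x:x+w],(W,H),interpolation=cv2.INTER_CUBIC)
top=np.hstack([crop(T,230,160,80,60,400,300),crop(S,290,210,80,60,400,300)])
bot=np.hstack([crop(T,350,130,80,100,320,300)[:, :],crop(S,235,140,100,50,480,300)])
cv2.imwrite('pics/crop1.png',cv2.cvtColor(np.vstack([top,bot]),cv2.COLOR_RGB2BGR))
for n,s,(x,y,w,h) in(('T',T,(234,166,84,62)),('S',S,(278,212,86,78))):
    c=s['img'][y:y+h,x:x+w].astype(int)
    m=((c[...,0]-c[...,2]>18)).astype(np.uint8)
    if n=='T': m=cv2.morphologyEx(m,cv2.MORPH_OPEN,np.ones((2,2),np.uint8))
    cs,_=cv2.findContours(m,cv2.RETR_EXTERNAL,cv2.CHAIN_APPROX_NONE)
    for k in cs:
        if cv2.contourArea(k)>60:
            r=cv2.minAreaRect(k); print(n,cv2.contourArea(k),np.array(r[0])+[x,y],r[1:],)
            print((cv2.boxPoints(r)+[x,y]).round(1).tolist())
            if n=='T': print([onz(s,p,0.043).round(4).tolist() for p in cv2.boxPoints(r)+[x,y]])
```

```text
T 381.0 [298.04890442 191.99266434] ((27.393537521362305, 15.526301383972168), 81.46923065185547)
[[288.3, 179.6], [303.7, 177.3], [307.8, 204.4], [292.4, 206.7]]
[[0.6075, 0.1603, 0.043], [0.6133, 0.1146, 0.043], [0.5327, 0.1042, 0.043], [0.5269, 0.1498, 0.043]]
T 549.5 [252.73047638 194.47984695] ((37.39047622680664, 16.160717010498047), 72.47443389892578)
[[239.4, 179.1], [254.8, 174.2], [266.1, 209.9], [250.7, 214.7]]
[[0.6126, 0.3063, 0.043], [0.626, 0.2599, 0.043], [0.5193, 0.2282, 0.043], [0.5058, 0.2744, 0.043]]
S 186.5 [282.5 268. ] ((9.0, 42.0), 0.0)
[[278.0, 289.0], [278.0, 247.0], [287.0, 247.0], [287.0, 289.0]]
S 1019.0 [321.20689392 264.4827652 ] ((24.16038703918457, 48.5833854675293), 66.80140686035156)
[[294.1, 262.9], [338.8, 243.8], [348.3, 266.0], [303.6, 285.2]]
S 590.0 [351.99999237 239.49999619] ((54.99999237060547, 21.999996185302734), 90.0)
[[341.0, 212.0], [363.0, 212.0], [363.0, 267.0], [341.0, 267.0]]
S 849.0 [307. 226.] ((28.0, 58.0), 90.0)
[[278.0, 212.0], [336.0, 212.0], [336.0, 240.0], [278.0, 240.0]]
```

View pics/crop1.png

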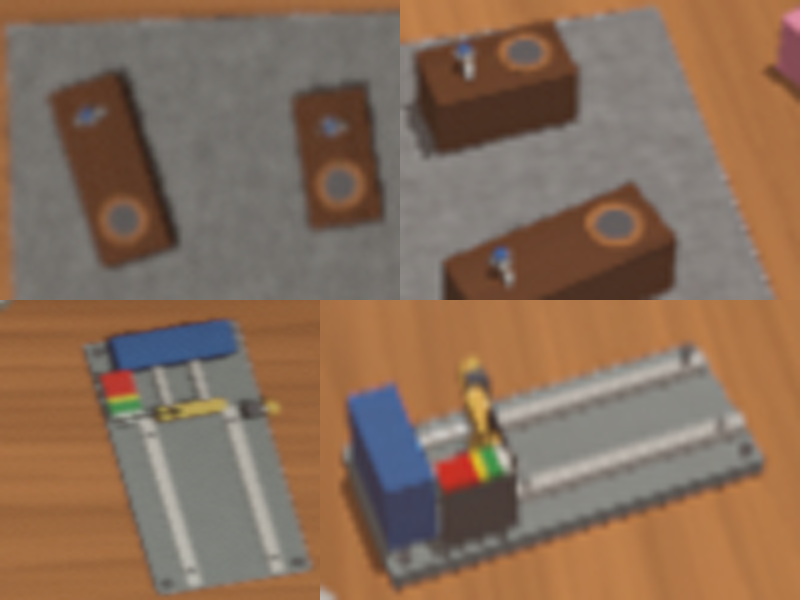

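The enlarged crop confirms it: the left block at (252,194) in top is clearly longer (about 37 x 15 px against 27 x 15 px), so it is the long one, with its ring towards +x. The fixture shows the brass stop at about (397,166), the scale at (381,163) and the open end at the bottom. Next I measure top-face corners and fixture edges in both views.

```bash
cat > m.py <<'E'
from h import *
import pickle
T,S=pickle.load(open('ts.pkl','rb'))
def quad(s,box,f,k=8):
    x,y,w,h=box; c=cv2.resize(s['img'][y:y+h,x:x+w],None,fx=k,fy=k,interpolation=cv2.INTER_CUBIC).astype(int)
    m=f(c).astype(np.uint8); m=cv2.morphologyEx(m,cv2.MORPH_OPEN,np.ones((k,k),np.uint8))
    cs,_=cv2.findContours(m,cv2.RETR_EXTERNAL,cv2.CHAIN_APPROX_NONE)
    q=cv2.convexHull(max(cs,key=cv2.contourArea))
    a=cv2.approxPolyN(q,4,ensure_convex=True).reshape(-1,2)
    return (a+.5)/k-.5+[x,y], cv2.contourArea(q)/k/k
E
python3 - <<'E'
from m import *
for s,pts in((T,[(248,192),(258,190),(264,200)]),(S,[(318,262),(320,275),(312,262)])):
    print([s['img'][v,u].tolist() for u,v in pts])
for th in (70,80,90):
    f=lambda c:(c[...,0]>th)&(c[...,0]-c[...,2]>20)
    qt=quad(T,(236,170,34,48),f); qs=quad(S,(294,244,56,40),f)
    print(th,qt[0].round(1).tolist(),qt[1],qs[0].round(1).tolist(),qs[1])
    print([onz(T,p,.043).round(4)[:2].tolist() for p in qt[0]],[onz(S,p,.043).round(4)[:2].tolist() for p in qs[0]])
g=lambda c:(c.max(-1)-c.min(-1)<28)&(c.max(-1)>70)
# fixture in top: edges, long sides by row
i=T['img'].astype(int)
m=((i[...,0]-i[...,2])<28)
L=[];R=[];rows=[]
for v in range(176,214,4):
    u=np.where(m[v,365:440])[0]+365; d=i[v,365:440].sum(-1)
    pk=[k+365 for k in range(1,74) if d[k]>440 and d[k]>=d[k-1] and d[k]>d[k+1]]
    a,b=onz(T,(u[0]-.5,v),.012),onz(T,(u[-1]+.5,v),.012)
    rr=[onz(T,(p,v),.02)[:2].round(4).tolist() for p in pk]
    print(v,u[0],u[-1],a[:2].round(4),b[:2].round(4),pk,rr)
bot=[(u,max(np.where(m[200:235,u])[0])+200) for u in range(394,424,4)]
print([onz(T,(u,v+.5),.012)[:2].round(4).tolist() for u,v in bot])
E
```

```text
[[94, 58, 38], [64, 42, 29], [102, 99, 94]]
[[109, 68, 47], [76, 49, 35], [117, 89, 75]]
70 [[264.3, 209.4], [250.1, 214.1], [238.3, 178.3], [252.6, 173.7]] 554.859375 [[351.9, 264.3], [305.9, 284.4], [297.3, 261.6], [336.2, 245.6]] 1053.953125
[[0.5207, 0.2334], [0.5079, 0.2761], [0.615, 0.3095], [0.6277, 0.2666]] [[0.4985, 0.3024], [0.6187, 0.3389], [0.6258, 0.2672], [0.5205, 0.2353]]
80 [[263.7, 209.6], [250.1, 214.1], [238.3, 178.3], [252.4, 173.8]] 537.8671875 [[346.4, 257.7], [306.3, 274.8], [296.7, 261.8], [336.2, 245.6]] 657.9296875
[[0.5203, 0.2353], [0.5079, 0.2761], [0.615, 0.3095], [0.6274, 0.267]] [[0.5059, 0.2794], [0.6124, 0.3116], [0.6274, 0.2677], [0.5205, 0.2353]]
90 [[262.9, 208.1], [249.8, 213.7], [238.3, 178.2], [251.2, 174.3]] 489.1484375 [[345.7, 257.3], [306.4, 274.3], [297.2, 261.6], [336.4, 245.4]] 630.34375
[[0.5248, 0.2374], [0.509, 0.2768], [0.6154, 0.3095], [0.626, 0.2707]] [[0.5074, 0.2779], [0.6118, 0.3102], [0.6261, 0.2672], [0.5198, 0.235]]
176 378 417 [ 0.6147 -0.1077] [ 0.612 -0.229] [388, 409] [[0.6133, -0.1383], [0.6119, -0.2016]]
180 379 418 [ 0
[... 311 characters left out ...]
5631 -0.2396] [391, 413] [[0.5649, -0.146], [0.5634, -0.2122]]
196 383 422 [ 0.5537 -0.1212] [ 0.551  -0.2423] [392, 414] [[0.5527, -0.1487], [0.5512, -0.2149]]
200 383 422 [ 0.5416 -0.1209] [ 0.5388 -0.242 ] [393, 415] [[0.5406, -0.1514], [0.5391, -0.2175]]
204 384 423 [ 0.5294 -0.1236] [ 0.5267 -0.2446] [394, 416] [[0.5285, -0.154], [0.527, -0.2202]]
208 385 424 [ 0.5172 -0.1263] [ 0.5145 -0.2473] [395, 417] [[0.5165, -0.1567], [0.515, -0.2228]]
212 386 425 [ 0.5051 -0.129 ] [ 0.5023 -0.25  ] [396, 417] [[0.5044, -0.1594], [0.5029, -0.2225]]
[[0.4607, -0.1535], [0.4635, -0.1657], [0.4662, -0.1778], [0.4689, -0.19], [0.4687, -0.2021], [0.4714, -0.2143], [0.4742, -0.2265], [0.4769, -0.2386]]
```

```bash
cat >> m.py <<'E'
from scipy.spatial.transform import Rotation as Ro
def delta(p,yaw=None):
    s=state(); R=Ro.from_rotvec(s['orientation']).as_matrix()
    y=np.arctan2(R[1,0],R[0,0]); d=R.T@(np.array(p)-s['tcp_pos'])*100
    print('t',round(s['t'],2),'tcp',s['tcp_pos'].round(4),'yaw',round(float(np.degrees(y)),2),'tool d cm',d.round(2),'twist',None if yaw is None else round(float(y-np.radians(yaw)),4),'F',s['contact_force'].round(1),'open',round(s['opening'],4),'ff',round(s['finger_force'],1))
E
python3 - <<'E'
from m import *
# block top corners, two views
f=lambda c:(c[...,0]>80)&(c[...,0]-c[...,2]>20)
qt=quad(T,(236,170,34,48),f)[0]; qs=quad(S,(294,244,56,40),f)[0]
for a,b in((0,3),(1,0),(2,1),(3,2)): print('blk',[tri(T,qt[a],S,qs[b])[i] if i else tri(T,qt[a],S,qs[b])[0].round(4) for i in(0,1)])
# deck near corners by line fits, subpixel, on red-blue difference
def edge(s,scan,ax,lo,hi,th=30,last=False):
    d=s['img'].astype(float); d=d[...,0]-d[...,2]; P=[]
    for k in scan:
        l=(d[k,lo:hi] if ax==0 else d[lo:hi,k])<th
        j=np.where(l)[0]; 
        if not len(j): continue
        j=j[-1] if last else j[0]; a=lo+j; b=a+(1 if last else -1)
        va,vb=(d[k,a],d[k,b]) if ax==0 else (d[a,k],d[b,k])
        e=a+(th-va)/(vb-va)*(b-a); P.append((e,k) if ax==0 else (k,e))
    l=cv2.fitLine(np.array(P,np.float32),cv2.DIST_HUBER,0,.01,.01).ravel(); return l
def X(l,m):
    a=np.linalg.solve(np.c_[l[:2],-m[:2]],m[2:]-l[2:]); return l[2:]+l[:2]*a[0]
L=edge(T,range(178,215),0,365,400);R=edge(T,range(178,212),0,410,440,last=True);B=edge(T,range(394,424),1,205,235,last=True)
n1,n2=X(L,B),X(R,B); print('top near corners',n1,n2)
for n in(n1,n2): print(onz(T,n,.012).round(4))
for l in(L,R):
    a,b=onz(T,l[2:],.012),onz(T,l[2:]+20*l[:2],.012); print('yaw',np.degrees(np.arctan((b-a)[1]/(b-a)[0])))
i=S['img']
# side: stop/deck corners from crop
c1,c2=(326.7,167.1),(311.7,147.1)
print('side near corners',onz(S,c1,.012).round(4),onz(S,c2,.012).round(4)); print(tri(T,n1,S,c1),tri(T,n2,S,c2))
delta((.567,.273,.15),17)
E
```

```text
blk [array([0.5204, 0.2353, 0.0429]), np.float64(0.00013148351068147424)]
blk [array([0.5065, 0.277 , 0.0405]), np.float64(0.0028178009163825992)]
blk [array([0.6136, 0.3101, 0.0417]), np.float64(0.0030370379248211743)]
blk [array([0.6274, 0.2671, 0.0423]), np.float64(0.000160291726936866)]
top near corners [389.00018 227.74329] [427.28186 219.22914]
[ 0.4573 -0.1383  0.012 ]
[ 0.4804 -0.2547  0.012 ]
yaw 10.963789988848069
yaw 11.224923424205995
side near corners [ 0.4574 -0.1306  0.012 ] [ 0.4812 -0.2516  0.012 ]
(array([ 0.45617657, -0.1390253 ,  0.0056871 ]), np.float64(0.0018238121726564895)) (array([ 0.48037594, -0.25540293,  0.00935164]), np.float64(0.00011735941233513279))
t 0.2 tcp [ 0.1677 -0.5237  0.231 ] yaw 17.75 tool d cm [ 62.32 -63.7    8.14] twist 0.0131 F [-0.5 -0.1 -0.2] open 0.0854 ff 0.0
```

Emit:
drive_tool(series="1.5 -1.5 0 0.013; 2.5 -2.55 0 0; 2.5 -2.55 0 0; 2.5 -2.55 0 0; 2.5 -2.55 0 0; 2.5 -2.55 0 0; 2.5 -2.55 0 0; 2.5 -2.55 0 0; 2.5 -2.55 0 0; 2.5 -2.55 0 0; 2.5 -2.55 0 0; 2.5 -2.55 0 0", jaw=8.5, newtons=60)

```text
t: 1.2
tcp_pos: [0.3587, -0.1546, 0.2314]
orientation: [3.107, 0.464, 0.001]
contact_force: [-0.1, -0.5, 0.5]
opening: 0.085
finger_force: 0.0
```

Emit:
drive_tool(series="2.5 -2.55 0 0; 2.5 -2.55 0 0; 2.5 -2.55 0 0; 2.5 -2.55 0 0; 2.5 -2.55 0 0; 2.5 -2.55 0 0; 2.5 -2.55 0 0; 2.5 -2.55 0.5 0; 2.5 -2.55 0.5 0; 2.5 -2.55 1 0; 2.5 -2.55 1 0; 2 -2 1 0")

```text
t: 2.2
tcp_pos: [0.5531, 0.2197, 0.1905]
orientation: [-3.107, -0.466, 0.0]
contact_force: [-0.5, 0.2, -0.3]
opening: 0.0847
finger_force: 0.0
```

```bash
python3 -c "
from m import *
delta((.567,.2727,.10),17)"
```

```text
t 2.2 tcp [0.5531 0.2197 0.1905] yaw 17.06 tool d cm [ 2.89 -4.65  9.05] twist 0.001 F [-0.5  0.2 -0.3] open 0.0847 ff 0.0
```

Emit:
drive_tool(series="1.2 -1.9 2.5 0; 1.2 -1.9 2.5 0; 0 0 2 0; 0 0 1 0; 0 0 0 0; 0 0 0 0")

```text
t: 2.7
tcp_pos: [0.5646, 0.2602, 0.1118]
orientation: [3.107, 0.464, 0.0]
contact_force: [0.4, 0.5, 0.5]
opening: 0.0849
finger_force: 0.0
```

```bash
python3 -c "
from m import *
delta((.567,.2727,.015),17)
cv2.imwrite('pics/g1.png',cv2.cvtColor(np.hstack([cv2.resize(snap('top')['img'][150:240,220:330],(400,327)),cv2.resize(snap('side')['img'][190:300,260:395],(400,327))]),4))"
```

```text
t 2.7 tcp [0.5646 0.2602 0.1118] yaw 16.97 tool d cm [ 0.6  -1.12  9.68] twist -0.0005 F [0.4 0.5 0.5] open 0.0849 ff 0.0
```

View pics/g1.png

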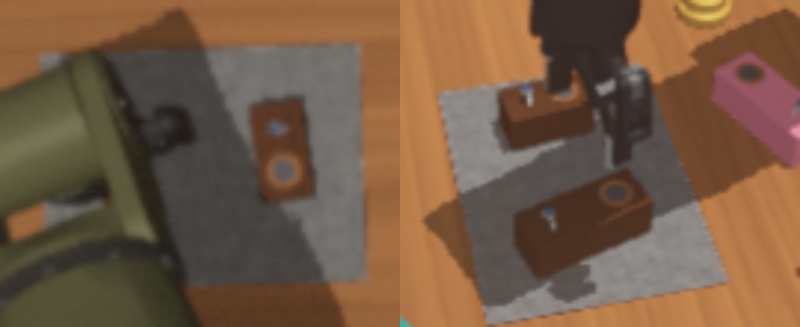

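The gripper hovers over the long block in the side crop, with fingers at about (560,75) and (620,150). It still needs about 1 cm in y, so I correct and descend.

Emit:
drive_tool(series="0.6 -1.1 1 0; 0 0 2 0; 0 0 2 0; 0 0 2 0; 0 0 1.5 0; 0 0 1.0 0; 0 0 0 0; 0 0 0 0")

```text
t: 3.47
tcp_pos: [0.5674, 0.273, 0.0173]
orientation: [-3.107, -0.464, -0.002]
contact_force: [1.3, 0.2, 1.2]
opening: 0.0849
finger_force: 0.0
```

```bash
python3 -c "
from m import *
delta((.567,.2727,.015),17)"
```

```text
t 3.47 tcp [0.5674 0.273  0.0173] yaw 16.99 tool d cm [-0.05  0.01  0.23] twist -0.0002 F [1.3 0.2 1.2] open 0.0849 ff 0.0
```

Emit:
drive_tool(series="0 0 0.2 0; 0 0 0 0; 0 0 0 0; 0 0 0 0; 0 0 0 0; 0 0 0 0; 0 0 0 0; 0 0 0 0", jaw=3.5, newtons=60)

```text
t: 4.13
tcp_pos: [0.5674, 0.2732, 0.0153]
orientation: [-3.107, -0.465, -0.002]
contact_force: [-1.6, -0.8, 6.0]
opening: 0.043
finger_force: 62.5
```

Emit:
drive_tool(series="0 0 0 0; 0 0 0 0; 0 0 -1 0; 0 0 -1.5 0; 0 0 -2 0; 0 0 -2 0; 0 0 -2.5 0; 0 0 0 0; 0 0 0 0")

```text
t: 4.88
tcp_pos: [0.5673, 0.2732, 0.106]
orientation: [-3.106, -0.464, -0.004]
contact_force: [-0.6, -0.4, -2.2]
opening: 0.0431
finger_force: 61.6
```

```bash
python3 -c "
from m import *
c,s=np.cos(np.radians(11.1)),np.sin(np.radians(11.1))
o=np.array([.5965,-.172]); p=o-.04*np.array([c,s]); print(p)
delta((p[0],p[1],.11),11.1)
cv2.imwrite('pics/g2.png',cv2.cvtColor(cv2.resize(snap('side')['img'][190:300,260:395],(800,600),interpolation=2),4))"
```

```text
[ 0.55724829 -0.17970088]
t 4.88 tcp [0.5673 0.2732 0.106 ] yaw 17.01 tool d cm [-14.21  43.02  -0.45] twist 0.1031 F [-0.6 -0.4 -2.2] open 0.0431 ff 61.6
```

View pics/g2.png

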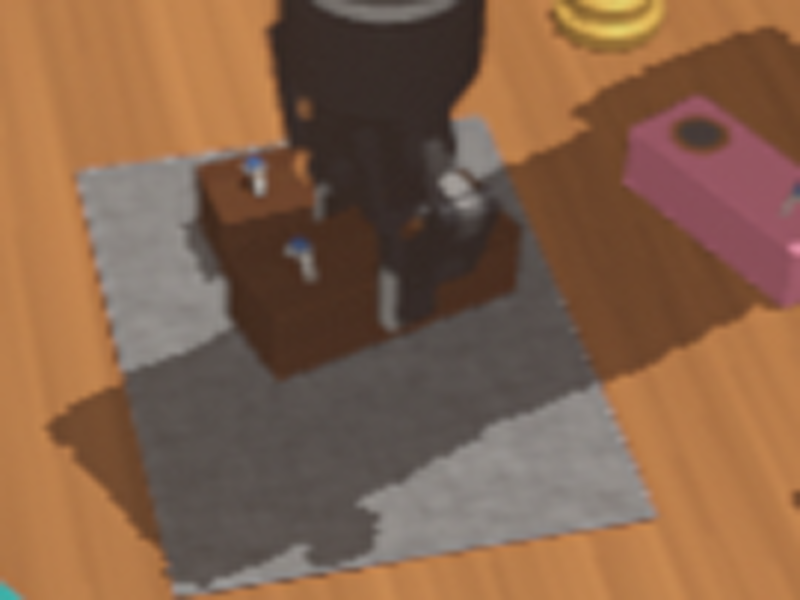

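Block is held level in the gripper, 43 mm opening, 61 N; the short block is undisturbed. Carrying it to above the channel.

Emit:
drive_tool(series="0 0 -0.4 0.053; 0 0 0 0.05; -0.4 1.8 0 0; -0.7 3.2 0 0; -0.8 3.6 0 0; -0.8 3.6 0 0; -0.8 3.6 0 0; -0.8 3.6 0 0; -0.8 3.6 0 0; -0.8 3.6 0 0; -0.8 3.6 0 0; -0.8 3.6 0 0")

```text
t: 5.93
tcp_pos: [0.5574, -0.0748, 0.1071]
orientation: [-3.126, -0.304, 0.003]
contact_force: [0.8, 0.8, -2.0]
opening: 0.0429
finger_force: 61.6
```

Emit:
drive_tool(series="-0.7 3.2 0 0; -0.7 3.2 0 0; -0.5 2.4 0 0; -0.3 1.2 0 0; 0 0 0 0; 0 0 0 0")

```text
t: 6.43
tcp_pos: [0.5556, -0.1752, 0.1074]
orientation: [-3.126, -0.303, 0.002]
contact_force: [-0.1, 0.1, -1.9]
opening: 0.0432
finger_force: 61.5
```

```bash
python3 -c "
from m import *
delta((.5572,-.1797,.05),11.1)"
```

```text
t 6.43 tcp [ 0.5556 -0.1752  0.1074] yaw 11.06 tool d cm [0.07 0.48 5.74] twist -0.0007 F [-0.1  0.1 -1.9] open 0.0432 ff 61.5
```

Emit:
drive_tool(series="0.1 0.5 1 0; 0 0 2 0; 0 0 2 0; 0 0 1.5 0; 0 0 0 0; 0 0 0 0")

```text
t: 6.93
tcp_pos: [0.5578, -0.1792, 0.0424]
orientation: [-3.126, -0.306, 0.003]
contact_force: [-0.2, -0.9, -0.7]
opening: 0.0434
finger_force: 61.5
```

```bash
python3 -c "
from m import *
delta((.5572,-.1797,.026),11.1)
t,s=snap('top'),snap('side')
cv2.imwrite('pics/p1.png',cv2.cvtColor(np.hstack([cv2.resize(t['img'][130:235,355:440],(400,494),interpolation=2),cv2.resize(s['img'][115:195,240:335],(400,494)[:1]+(337,),interpolation=2)[:494] if 0 else cv2.resize(s['img'][115:195,240:335],(400,494),interpolation=2)]),4))"
```

```text
t 6.93 tcp [ 0.5578 -0.1792  0.0424] yaw 11.18 tool d cm [-0.07  0.04  1.64] twist 0.0014 F [-0.2 -0.9 -0.7] open 0.0434 ff 61.5
```

View pics/p1.png

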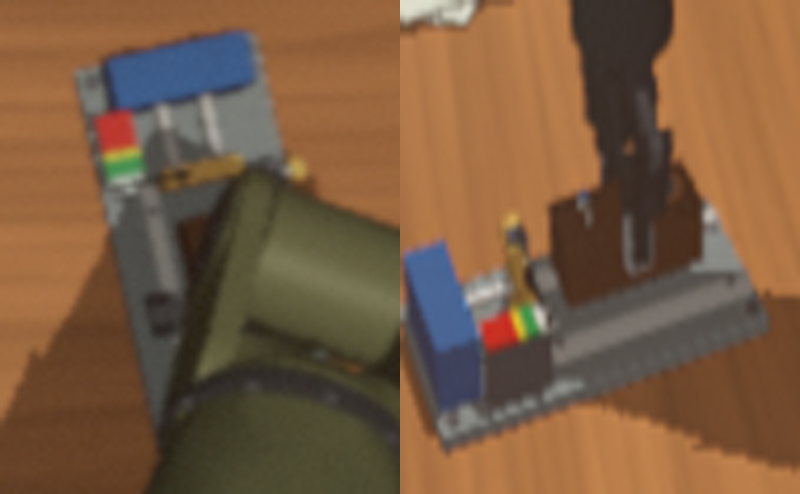

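Side crop: block hovers over the channel, ring towards the stop, lower edge from (570,303) to (700,262), short of the brass stop at (515,260); pointer in white. I check the lateral position numerically.

```bash
python3 -c "
from m import *
y=np.radians(11.1);A=np.array([[np.cos(y),np.sin(y)],[-np.sin(y),np.cos(y)]])
for p in((280.4,164.1),(311.3,157.4)):
    w=onz(S,p,.030); print('blk edge fix',(A@(w[:2]-[.5965,-.172])*1000).round(1))
# rail +y near end/edge in original side crop (scale 4.8,6 off 235,140): top outer
for q in((528,487),(740,415)):
    p=((q[0]-320+.5)/4.8-.5+235,(q[1]-300+.5)/6-.5+140); w=onz(S,p,.02); print('rail+y',(A@(w[:2]-[.5965,-.172])*1000).round(1))
for q in((500,418),(690,352)):
    p=((q[0]-320+.5)/4.8-.5+235,(q[1]-300+.5)/6-.5+140); w=onz(S,p,.02); print('rail-y',(A@(w[:2]-[.5965,-.172])*1000).round(1))
print('tcp fix',(A@(state()['tcp_pos'][:2]-[.5965,-.172])*1000).round(1))
"
```

```text
blk edge fix [10.7 18.2]
blk edge fix [-93.8  22.3]
rail+y [25.5 35.4]
rail+y [-128.9   29.9]
rail-y [ 22.3 -30.2]
rail-y [-121.1  -38.8]
tcp fix [-38.7  -0.4]
```

Emit:
drive_tool(series="0 0 0.5 0; 0 0 0.5 0; 0 0 0.4 0; 0 0 0.2 0; 0 0 0 0; 0 0 0 0")

```text
t: 7.53
tcp_pos: [0.558, -0.1802, 0.0272]
orientation: [-3.127, -0.304, 0.0]
contact_force: [0.1, 0.4, -1.4]
opening: 0.0431
finger_force: 61.5
```

Emit:
drive_tool(series="0 0 0.1 0; 0 0 0.1 0; 0 0 0 0; 0 0 0 0")

```text
t: 7.87
tcp_pos: [0.558, -0.1802, 0.0253]
orientation: [-3.127, -0.304, -0.0]
contact_force: [0.1, -0.7, -1.0]
opening: 0.0433
finger_force: 61.5
```

Emit:
drive_tool(series="0 0 0.05 0; 0 0 0.05 0; 0 0 0 0; 0 0 0 0")

```text
t: 8.2
tcp_pos: [0.558, -0.1802, 0.0243]
orientation: [3.127, 0.304, 0.0]
contact_force: [0.1, 0.5, -1.8]
opening: 0.0433
finger_force: 61.7
```

Emit:
drive_tool(series="0 0 0.04 0; 0 0 0 0; 0 0 0 0")

```text
t: 8.45
tcp_pos: [0.5581, -0.1803, 0.0243]
orientation: [3.127, 0.304, 0.0]
contact_force: [-3.2, 2.0, 5.6]
opening: 0.043
finger_force: 62.1
```

Contact with the deck (Fz 5.6 N). Now slide towards the stop.

Emit:
drive_tool(series="0.3 0 0 0; 0.3 0 0 0; 0.3 0 0 0; 0.3 0 0 0; 0.3 0 0 0; 0.3 0 0 0; 0.2 0 0 0; 0 0 0 0; 0 0 0 0")

```text
t: 9.2
tcp_pos: [0.5783, -0.1764, 0.0243]
orientation: [3.126, 0.304, 0.002]
contact_force: [2.0, 0.4, 3.9]
opening: 0.043
finger_force: 62.3
```

Emit:
drive_tool(series="0.15 0 0 0; 0.15 0 0 0; 0.15 0 0 0; 0.15 0 0 0; 0.15 0 0 0; 0.15 0 0 0; 0 0 0 0; 0 0 0 0")

```text
t: 9.87
tcp_pos: [0.5858, -0.1749, 0.0242]
orientation: [-3.127, -0.304, 0.003]
contact_force: [-10.7, -1.1, 11.2]
opening: 0.0431
finger_force: 63.2
```

```bash
python3 -c "
from m import *
delta((.558,-.180,.0243),11.1)
y=np.radians(11.1);F=state()['contact_force'];print('push',F[:2]@[np.cos(y),np.sin(y)],'lat',F[:2]@[-np.sin(y),np.cos(y)])
t,s=snap('top'),snap('side')
cv2.imwrite('pics/q1.png',cv2.cvtColor(np.hstack([cv2.resize(t['img'][140:190,365:415],(400,400),interpolation=2),cv2.resize(s['img'][140:185,240:285],(400,400),interpolation=2)]),4))"
```

```text
t 9.87 tcp [ 0.5858 -0.1749  0.0242] yaw 11.09 tool d cm [-2.83 -0.04 -0.  ] twist -0.0001 F [-10.7  -1.1  11.2] open 0.0431 ff 63.2
push -10.74094288170753 lat 1.014597413212606
```

View pics/q1.png

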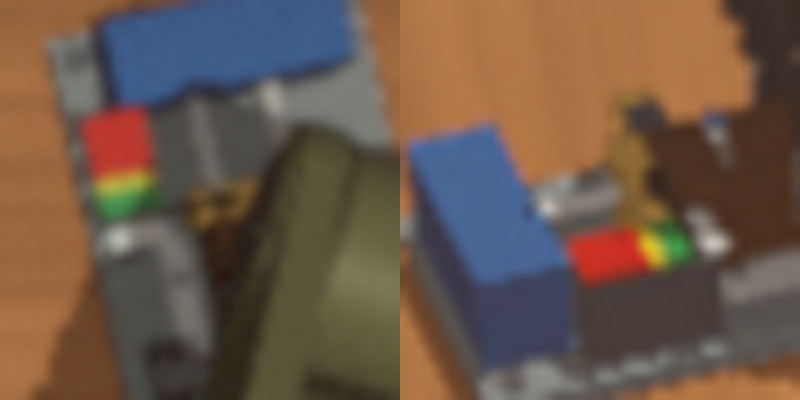

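Pointer still near the white/green start: in the side crop the brass stop is at (640,170) and the scale colours at (580–715, 250). Downward load has grown, so I ease it slightly and push further.

Emit:
drive_tool(series="0 0 -0.04 0; 0 0 0 0; 0.1 0 0 0; 0.1 0 0 0; 0.1 0 0 0; 0.1 0 0 0; 0.1 0 0 0; 0 0 0 0; 0 0 0 0")

```text
t: 10.72
tcp_pos: [0.5903, -0.1741, 0.0243]
orientation: [-3.127, -0.304, 0.004]
contact_force: [-12.4, -2.6, 9.7]
opening: 0.043
finger_force: 63.0
```

```bash
python3 -c "
from m import *
delta((.558,-.180,.0243),11.1)
y=np.radians(11.1);F=state()['contact_force'];print('push',F[:2]@[np.cos(y),np.sin(y)],'lat',F[:2]@[-np.sin(y),np.cos(y)])
t,s=snap('top'),snap('side')
pickle.dump((t,s),open('ts2.pkl','wb'))
def cr(s,x,y,w): return cv2.resize(s['img'][y:y+w*3//4,x:x+w],(400,300),interpolation=0)
cv2.imwrite('pics/q2.png',cv2.cvtColor(np.vstack([np.hstack([cr(T,370,150,32),cr(t,370,150,32)]),np.hstack([cr(S,255,148,36),cr(s,255,148,36)])]),4))"
```

```text
t 10.72 tcp [ 0.5903 -0.1741  0.0243] yaw 11.09 tool d cm [-3.28 -0.04  0.01] twist -0.0002 F [-12.4  -2.6   9.7] open 0.043 ff 63.0
push -12.706943966992837 lat -0.13534104115506493
```

View pics/q2.png

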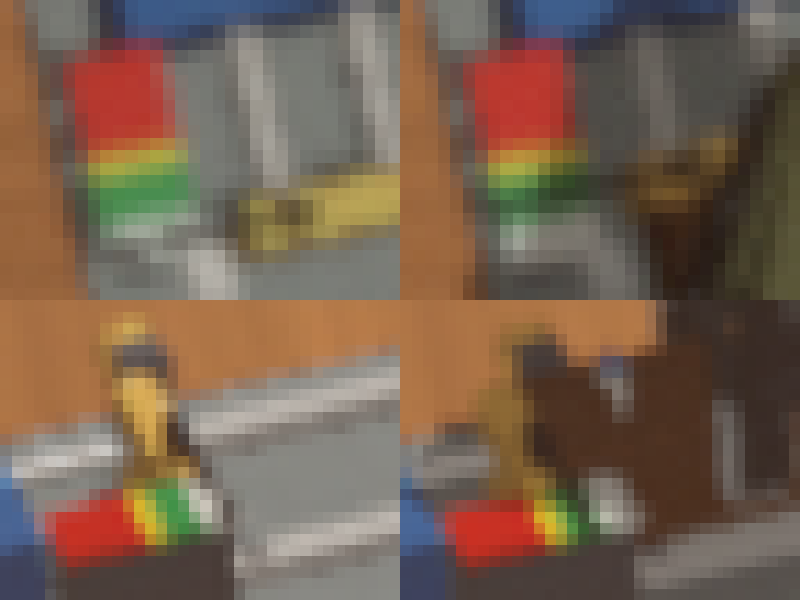

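In the top crop the pointer (dark bar near (570,185)) now lies in the green. The stop has moved about 3.2 px, or 9–10 mm, which agrees with the travel. I go 2 mm further to centre it, then hold.

Emit:
drive_tool(series="0.1 0 -0.02 0; 0.1 0 -0.02 0; 0.05 0 0 0; 0 0 0 0; 0 0 0 0; 0 0 0 0; 0 0 0 0; 0 0 0 0; 0 0 0 0; 0 0 0 0; 0 0 0 0; 0 0 0 0")

```text
t: 11.82
tcp_pos: [0.5924, -0.1736, 0.0243]
orientation: [-3.126, -0.303, 0.005]
contact_force: [-12.8, -3.7, 7.4]
opening: 0.0432
finger_force: 62.7
```

```bash
python3 -c "
from m import *
delta((.558,-.180,.0243),11.1)
t,s=snap('top'),snap('side')
y=np.radians(11.1);F=state()['contact_force'];print('push',F[:2]@[np.cos(y),np.sin(y)])
def cr(s,x,y,w,h,W,H): return cv2.resize(s['img'][y:y+h,x:x+w],(W,H),interpolation=2)
cv2.imwrite('pics/q3.png',cv2.cvtColor(np.vstack([np.hstack([cr(t,370,150,32,24,400,300),cr(s,255,148,36,27,400,300)]),np.hstack([cr(s,235,110,120,90,400,300),cr(t,200,90,240,180,400,300)])]),4))"
```

```text
t 11.82 tcp [ 0.5924 -0.1736  0.0243] yaw 11.09 tool d cm [-3.5  -0.03  0.01] twist -0.0002 F [-12.8  -3.7   7.4] open 0.0432 ff 62.7
push -13.478267255709039
```

View pics/q3.png

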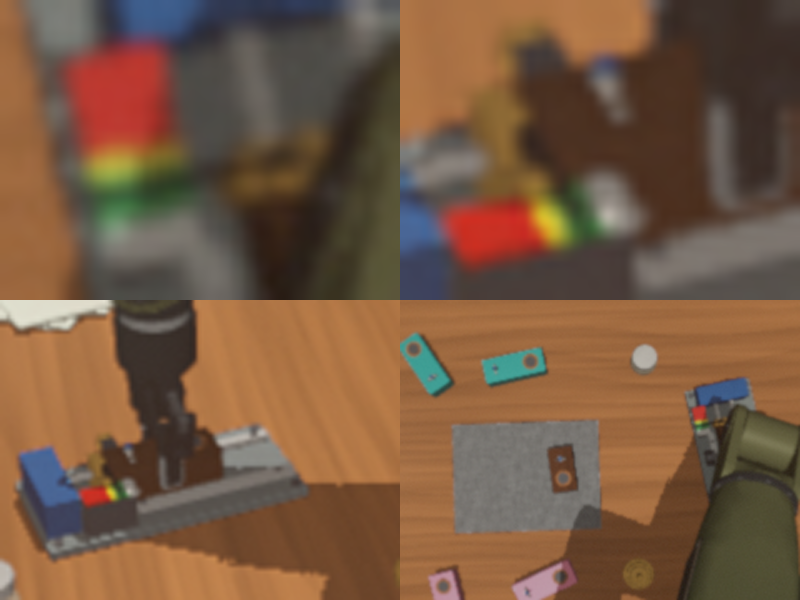

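The pointer's dark bar at about (150,185) in the top crop is inside the green. The block lies flat in the channel against the stop, and the short block, jar and mandrel stand are untouched. Holding now.

Emit:
drive_tool(series="0 0 0 0; 0 0 0 0; 0 0 0 0; 0 0 0 0; 0 0 0 0; 0 0 0 0; 0 0 0 0; 0 0 0 0; 0 0 0 0; 0 0 0 0; 0 0 0 0; 0 0 0 0")

```text
t: 12.92
tcp_pos: [0.5924, -0.1736, 0.0243]
orientation: [-3.126, -0.303, 0.006]
contact_force: [-13.2, -3.0, 7.1]
opening: 0.0434
finger_force: 62.7
```

Emit:
drive_tool(series="0 0 0 0; 0 0 0 0; 0 0 0 0; 0 0 0 0; 0 0 0 0; 0 0 0 0; 0 0 0 0; 0 0 0 0; 0 0 0 0; 0 0 0 0; 0 0 0 0; 0 0 0 0")

```text
t: 13.92
tcp_pos: [0.5925, -0.1736, 0.0243]
orientation: [-3.127, -0.303, 0.005]
contact_force: [-12.0, -2.5, 6.8]
opening: 0.043
finger_force: 62.7
```

```bash
python3 -c "
from m import *
t=snap('top')
y=np.radians(11.1);e=np.array([np.cos(y),np.sin(y)]);n=np.array([-e[1],e[0]])
# brightness along the scale (fixture x), column through the scale centre, and brass along y=+17
for name,z,yy in(('scale',.056,None),('brass',.05,.017)):
  if yy is None:
    i=T['img'].astype(int); m=(i[...,0]>150)&(i[...,1]<90); m[:140]=0;m[180:]=0; m[:,:370]=0;m[:,395:]=0
    v,u=np.where(m); w=onz(T,(u.mean(),v.mean()),.056)[:2]; yy=(w-[.5965,-.172])@n; print('red centre fx,fy',(w-[.5965,-.172])@e,yy)
  for q,l in((T,'before'),(t,'now')):
    r=[]
    for x in np.arange(.024,.080,.003):
        p=np.array([.5965,-.172])+e*x+n*yy; uu=proj(q,(*p,z)); r.append(cv2.getRectSubPix(q['img'],(1,1),uu)[0,0].tolist())
    print(name,l); print(' '.join('%d:%d,%d,%d'%(1000*x,*c) for x,c in zip(np.arange(.024,.080,.003),r)))
delta((.5924,-.1736,.0243),11.1)
"
```

```text
red centre fx,fy 0.07992500842022135 0.04835400952657776
scale before
24:121,123,117 27:121,124,117 30:122,124,118 33:123,124,118 36:117,118,112 38:119,121,114 41:141,143,134 45:134,137,127 47:151,161,145 50:131,160,129 53:91,146,96 56:74,140,80 59:95,147,76 63:147,160,71 65:176,145,62 68:183,96,52 71:183,62,46 74:183,55,47 77:183,57,48
scale now
24:77,76,71 27:78,77,72 30:77,76,71 33:78,75,71 36:76,73,68 38:83,79,73 41:113,107,99 45:124,119,110 47:117,116,105 50:90,103,82 53:62,90,56 56:53,74,43 59:77,94,47 63:129,126,51 65:166,121,52 68:182,85,48 71:187,62,49 74:187,56,47 77:187,56,46
brass before
24:122,124,118 27:121,124,118 30:120,122,117 33:117,116,108 36:118,110,89 38:134,117,70 41:131,114,63 45:108,93,57 47:117,101,65 50:132,120,96 53:145,139,129 56:154,150,141 59:160,156,147 63:160,156,148 65:156,153,145 68:153,149,141 71:156,152,143 74:160,156,148 77:157,154,146
brass now
24:51,43,32 27:48,39,30 30:44,33,26 33:41,29,24 36:43,28,22 38:48,34,24 41:53,35,24 45:59,37,26 47:66,43,27 50:86,60,32 53:102,74,38 56:81,59,35 59:79,60,42 63:103,85,66 65:104,94,84 68:102,97,90 71:105,99,93 74:105,100,94 77:104,98,92
t 13.97 tcp [ 0.5924 -0.1736  0.0243] yaw 11.09 tool d cm [-0. -0. -0.] twist -0.0003 F [-12.   -3.5   7. ] open 0.0429 ff 62.7
```

The brass stop has moved about 12–13 mm, which is mid-green. The push has been steady for over 2 s, so I hand in.

```bash
python3 -c "
from plant import close_job
print(close_job())"
```

```text
the job is handed in; nothing more can be done
None
```

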